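Bring the bombilla from its clear box to the gourd

ROBOT

A 6-joint arm with a two-finger parallel gripper is mounted at the origin on the work surface. World frame = base frame: x ahead of the robot, y to its left, z up, the work surface at z = 0. Lengths are in mm, angles in degrees, forces in N, time in s.
With the tool pointing down it reaches from about 275 to 775 mm from the base axis. Payload 14.6 kg.
Tool frame: the origin (TCP) lies on the centre line of the jaws, within the pads' length; the fingertips stand 14 mm ahead of it and the grasp point (between the pads) lies 5 mm behind it; x points along the fingers, z is the direction in which the jaws open and shut, and the axes are right-handed (so a half turn about x gives the same grasp; the last joint's range is limited). The gripper opens to 85 mm and grips with 20 to 120 N. Pads are 22 mm wide; open, the fingers measure 114 mm over their backs; the gripper's body (76 mm by 85 mm) begins 54 mm behind the grasp point. The pads swing forward as they close: fully open they stand 13 mm farther back than shut.
Start: joints at [-75.132, 15.075, -2.767, 72.158, 0, 81.102], TCP at [211.573, -480.484, 223.078] pointing down, gripper open.
Joint ranges: [-151.79, 151.79], [-50.71, 97.33], [-67.44, 78.34], [-121.81, 120.89], [-77.56, 73.72], [-180, 180]. Speed limits (degrees/s): [108.29, 108.29, 147.25, 159.86, 180, 180].

INTERFACE

Orientations are given as [roll, pitch, yaw] about the fixed x, y, z axes, in that order (R = Rz(yaw) Ry(pitch) Rx(roll)).
In Python, from plant import telemetry, eyes, workorder gives the robot as it stands. The module is installed in compiled form; this text tells all that it offers.
- The arm moves only by the tool jog_arm, never from a script. Its argument "commands" is a list of rows, each a list of 3 entries, a list of its own where there are three numbers: the shift along the tool's x, y, z in cm, then the turn, a rotation vector about the tool's x, y, z in rad, then the closure, from 0 (fully open) to 1 (shut). In form: [[[x, y, z], [ax, ay, az], claw], ...]. A call has 1 to 12 rows; each row shifts and turns the commanded pose from where the row before left it, along the tool's axes as they then stand; what a row does not reach is not made up. A row lasts 1/8 s, in which the tool goes at most 62.5 mm and 10.7 degrees, less where a joint would pass 70% of its speed; a pose out of reach is approached as far as the arm can. A call is refused whole if a number of a shift passes 6.25 or a number of a turn 0.188, either way. A call with a gripper value outside its range is refused whole. The fingers move at their own pace and stop on an object; "newtons" is the grip in N (left out, the last holds). Time passes only in rows, so rows that do not move let the fingers close. It gives the time, the measured TCP pose, the force and the opening at its end, in the units of the state.
- telemetry.get_obs(): the state, without advancing time (a new reading comes with each control period).
- eyes.snapshot(name): name is "scene" or "top"; returns the picture (384x512x3 uint8, red, green, blue); there is no depth.
- eyes.camera_model(name): a dict with "intrinsics" (3x3 intrinsics, pixels), "k1" (the pictures are not rectified: a ray, as slopes to the right and down, at radius r is drawn at 1 + k1 r^2 times it, then the intrinsics apply), "extrinsics" (4x4, takes a point from camera to world coordinates). Camera axes: x right, y up, looking along -z (the intrinsics and any distortion apply to the point x, -y, -z); pixel columns grow to the right and rows downward; lengths in mm; the calibration is good to about 2 mm. A picture is of the moment at which its call begins. camera_model takes no time and is no camera call.
- workorder.job_done(): hands the job in, once; it reports no verdict.
The state is a dict: "time": time; "q": joint angles; "joint_velocities": joint speeds; "effort": joint torques, N m; "tcp_pos": TCP position; "ee_rot": TCP orientation; "contact_force": force on the tool from outside, world axes, zero at the start; "torque": the same for the moment, N m; "grip_width": finger opening in mm.
Only numpy, scipy, OpenCV 4.12 (cv2) and the standard library are available. Lean on these libraries where they do the work, as an engineer would, in place of code of your own. Each camera call takes 0.05 s, during which the arm holds its last target. There are 200 camera calls.

TASK

Get the bombilla (the metal drinking straw) ready to go into the gourd: slide the clear box's lid all the way open along its track, draw the bombilla up out of its notched rests, and turn it from lying level to a slant of about 45 degrees with the filter end down. Finish while holding it steady in the gripper, raised in the air with the filter end centred a few centimetres above the gourd's mouth; do not touch the gourd with the bombilla at any time, and leave the gourd, jar, sugar bowl and spoon where they stand.

Things in the scene. Friction and masses are not known exactly. Their poses are not given: they have to be found in the camera images.
- box: Clear plastic box standing firm on a cork tray (it does not move), 198 mm (its x) by 212 mm (its y). Origin: centre of its underside, z up. A wall across the middle parts it in two: the -y half is the bombilla's compartment, open on top once the lid is away; the +y half is closed for good by a fixed clear cover
- rests (a point): In the box, in the middle of the bombilla's compartment, on its lane, 32 mm above the box's underside; box axes. Compartment: inside 190 mm in x, 100 mm in y, floor 28 mm below this point; walls reach 18 mm above it (x ends 29 mm). Two rests at x -34 and +34 mm, 7 mm thick, 36 mm wide in y, tops 6 mm above this point, each with a 12 mm wide notch open upward; the tube is free between them
- lid (a joint): Travel in m of the clear sliding lid along the box's +y: 0 = shut over the bombilla compartment, 0.102 = fully open at its stop, lying over the fixed cover. It starts shut or a little ajar, slides with a drag of about 1.2 N plus 4 N per m/s, and stays where it is left
- lid_bar (a point): Centre of the white thumb bar standing on the middle of the lid: 60 mm long in box x, 10 mm thick in box y (the sliding direction), 14 mm tall (its top 7 mm above this point, the lid's upper face 7 mm below). Moves with the lid; box axes
- bombilla_center (a point): Middle of the bombilla, on its axis: steel straw 165 mm long, about 45 g, tube 8 mm in diameter. Its own -x points to the filter end (slotted bulb 38 mm long, 19 mm thick), +x to the brass mouthpiece (28 mm long, 11 mm thick). At the start it lies level and loose in the rests along the box's x, filter end to the box's -x
- bombilla_filter_end (a point): The extreme point of the filter end, on the axis, 82.5 mm from the bombilla's middle; same axes as bombilla_center
- gourd_mouth (a point): Centre of the gourd's mouth, level with the top of its steel rim, z up. The gourd is a brown calabash, 103 mm tall, 84 mm in diameter at the belly, rim 67 mm over its outside, opening 54 mm wide; empty, about 160 g, loose in a three-legged steel ring stand
- gourd: The same gourd; origin at the centre of its underside, 103 mm below its mouth
- jar: White ceramic jar with a twist cap, 72 mm in diameter, 105 mm tall, bystander; origin at the centre of its underside
- sugar_bowl: White ceramic bowl, 68 mm in diameter, 45 mm tall, bystander; origin at the centre of its underside
- spoon: Wooden scoop spoon 150 mm long lying flat, bystander; origin under its middle
Mind the look-alikes: they are no part of the job. Of the things like the gourd, leave any that is blue or turquoise; of the rest the larger one is meant.

How it is judged (in metres and radians):
On the way, in this order (a step that is already met when the one before it is completed fails the run):
1. the lid is slid all the way open while the bombilla still lies in its rests (value of joint lid above 0.094 m and z of bombilla_center in the frame of box below 0.045 m), for 0.2 s.
2. the bombilla, held in the fingers, is drawn up clear of the box (z of bombilla_center in the frame of box above 0.085 m and z of bombilla_filter_end in the frame of box above 0.07 m and contact force between bombilla and the fingers above 1 N and contact force between bombilla and box below 0.05 N), for 0.1 s.
At the end, for the whole second after the job is handed in: The bombilla is held in the fingers alone, at rest, its mouthpiece end up and its axis 30 to 60 degrees from vertical; its filter end is within 20 mm sideways of the centre of the gourd's mouth and 10 to 80 mm above the rim; the gourd still stands in its stand, not moved by more than 12 mm (angle between bombilla_center's own x axis and vertical between 0.52 and 1.05 rad and horizontal distance between bombilla_filter_end and gourd_mouth below 0.02 m and z of bombilla_filter_end in the frame of gourd_mouth between 0.01 and 0.08 m and contact force between bombilla and the fingers above 1 N and contact force between bombilla and gourd below 0.05 N and contact force between bombilla and jar below 0.05 N and contact force between bombilla and sugar_bowl below 0.05 N and contact force between bombilla and box below 0.05 N and linear speed of bombilla below 0.03 m/s and angle between gourd's own z axis and vertical below 0.15 rad and distance of gourd from where it was at the start of the episode below 0.012 m); the arm keeps its last pose, push and grip.
It fails at once if the bombilla touches the gourd (contact force between bombilla and gourd above 0.3 N).
It fails at once if the gourd is shifted by more than 12 mm or tipped (distance of gourd from where it was at the start of the episode above 0.012 m or angle between gourd's own z axis and vertical above 0.25 rad).
It fails at once if the jar, sugar bowl or spoon is shifted by more than 15 mm (distance of any of jar, sugar_bowl, spoon from where it was at the start of the episode above 0.015 m).
It also fails if it takes over 46 s, if anything falls off the work surface, if the arm or the gripper's body presses on something with over 40 N, if the wrist force passes 120 N, or if a joint passes its speed limit or range.

## Working session

There is one attempt and no reset: what is moved stays moved. The work goes in short steps, Python scripts to look and compute and a tool call to move; the robot and the scene stay as the last step left them, time stands still between calls to the robot, and variables do not carry over. Pictures are saved under pics/ and viewed, about 8 in all and at most 12, crops included, and the job is handed in when it is done.

Besides the shell and the picture viewer there is one more tool, called after "Call:" in YAML: its name, and indented under it one key for each argument. jog_arm: Moves the arm, as the interface text tells. Its arguments: {"type":"object","properties":{"commands":{"type":"array","items":{"type":"array"}},"newtons":{"type":"number"}},"required":["commands"]}

```bash
mkdir -p pics && cat > h.py <<'E'
import numpy as np, cv2
from plant import telemetry, eyes, workorder
def snap(n,f):
    im=eyes.snapshot(n); cv2.imwrite('pics/'+f,cv2.cvtColor(im,cv2.COLOR_RGB2BGR)); return im
def ray(n,u,v):
    m=eyes.camera_model(n);K=np.array(m['intrinsics']);E=np.array(m['extrinsics'])
    d=np.linalg.solve(K,[u,v,1.]);d=d[:2]/d[2];s=d.copy()
    for _ in range(30): s=d/(1+m['k1']*(s@s))
    return E[:3,3],E[:3,:3]@np.array([s[0],-s[1],-1])
def onz(n,u,v,z):
    o,d=ray(n,u,v); return (o+d*(z-o[2])/d[2]).round(1)
def two(p1,p2):
    o,a=ray('scene',*p1);q,b=ray('top',*p2)
    t=np.linalg.lstsq(np.c_[a,-b],q-o,rcond=None)[0]
    A=o+a*t[0];B=q+b*t[1]; return ((A+B)/2).round(1),np.linalg.norm(A-B).round(1)
def proj(n,p):
    m=eyes.camera_model(n);K=np.array(m['intrinsics']);E=np.array(m['extrinsics'])
    c=E[:3,:3].T@(np.array(p,float)-E[:3,3]);s=np.array([c[0],-c[1]])/-c[2];s=s*(1+m['k1']*(s@s))
    return (K@[s[0],s[1],1])[:2].round(1)
E
python3 - <<'E'
from h import *
a=snap('scene','s0.png');b=snap('top','t0.png')
for n in('scene','top'):
    m=eyes.camera_model(n);print(np.round(m['intrinsics'],1).tolist(),m['k1'],np.round(m['extrinsics'],3).tolist())
print(telemetry.get_obs())
cv2.imwrite('pics/t0b.png',cv2.resize(cv2.imread('pics/t0.png'),(800,600),interpolation=cv2.INTER_CUBIC))
cv2.imwrite('pics/s0b.png',cv2.resize(cv2.imread('pics/s0.png'),(800,600),interpolation=cv2.INTER_CUBIC))
E
```

```text
[[430.5, 0.0, 260.9], [0.0, 430.5, 198.0], [0.0, 0.0, 1.0]] -0.14514299327827862 [[0.09, -0.63, 0.772, 1513.904], [0.996, 0.068, -0.061, 4.301], [-0.014, 0.774, 0.633, 819.681], [0.0, 0.0, 0.0, 1.0]]
[[397.5, 0.0, 250.2], [0.0, 397.5, 196.3], [0.0, 0.0, 1.0]] -0.032411205913977385 [[0.005, 1.0, -0.03, 600.62], [-1.0, 0.006, 0.007, 87.606], [0.007, 0.03, 1.0, 889.713], [0.0, 0.0, 0.0, 1.0]]
{'time': 0.1, 'q': array([-7.51343121e+01,  1.50954617e+01, -2.79865364e+00,  7.21580295e+01,
        5.59138314e-04,  8.11005081e+01]), 'joint_velocities': array([-0.00401755, -0.10712487,  0.09366115,  0.00621001, -0.03727415,
        0.05712817]), 'effort': array([ 5.31426675e-03, -6.38575244e+01,  3.85066688e+01,  9.92485264e-03,
        2.10182191e-05,  3.63446276e-06]), 'tcp_pos': array([ 211.492673  , -480.25410777,  222.68833886]), 'ee_rot': array([170.48616114,  89.94785215, 104.25134077]), 'contact_force': array([ 0.65114665,  0.01058903, -0.51460156]), 'torque': array([ 0.00766677,  0.05226849, -0.04463933]), 'grip_width': 84.93081959563311}
```

View pics/t0b.png

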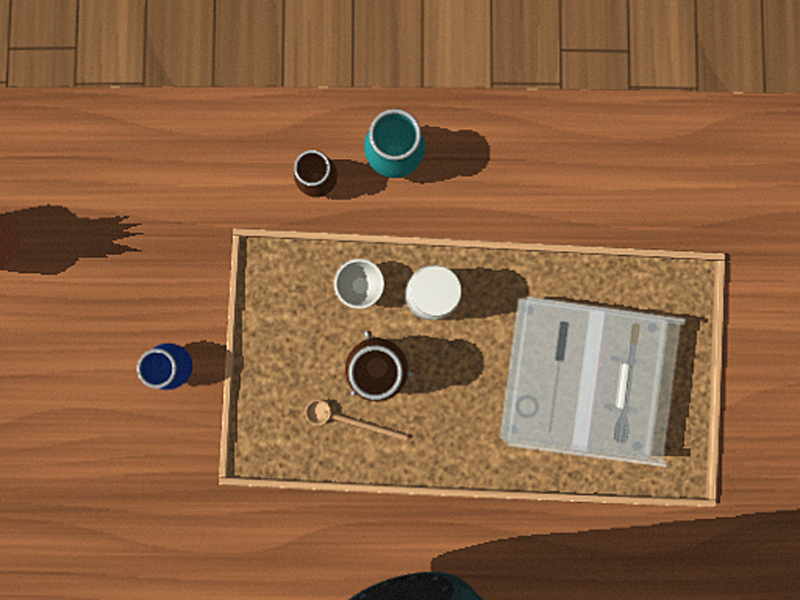

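View pics/s0b.png

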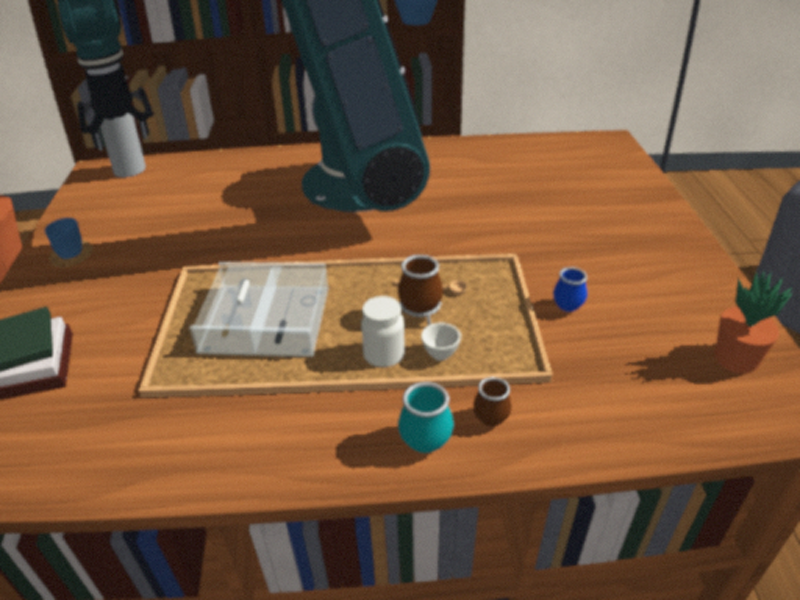

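Top view: candidates like the gourd, at pixels of the 800-wide picture, are the brown one at (376,370), the small brown one at (315,170), the teal one at (395,140) and the blue one at (163,367). The larger brown one on the tray at (376,370) is meant. The box is at right, its lid bar at (623,385), with the filter end at (622,428) towards the robot. I'll confirm with an enlarged crop.

```bash
python3 - <<'E'
from h import *
t=cv2.imread('pics/t0.png');s=cv2.imread('pics/s0.png')
a=cv2.resize(t[180:306,200:450],(800,403),interpolation=cv2.INTER_CUBIC)
cv2.imwrite('pics/c1.png',a)
b=cv2.resize(s[155:245,115:315],(800,360),interpolation=cv2.INTER_CUBIC); 
cv2.imwrite('pics/c2.png',b)
print('gourd rim',two((269,170),(241,237)))
print('small',two((316,249),(201,107)))
# bar: white blob in top
w=(t.min(2)>215).astype('uint8')
n,l,st,c=cv2.connectedComponentsWithStats(w)
for i in range(1,n):
    if st[i,4]>25: print('top white',st[i],c[i].round(1))
w=(s.min(2)>205).astype('uint8')
n,l,st,c=cv2.connectedComponentsWithStats(w[:260])
for i in range(1,n):
    if st[i,4]>15 and st[i,1]>150: print('scene white',st[i],c[i].round(1))
E
```

```text
gourd rim (array([545.1, 102. , 122.9]), np.float64(4.9))
small (array([809.9, 187.5,  72.3]), np.float64(5.0))
top white [235 168  10  27 105] [239.4 180.9]
top white [260 171  34  31 669] [276.3 186.4]
top white [395 233   6  28  66] [397.7 246.7]
scene white [160 176  16  35 224] [168.4 195.7]
scene white [153 180   6  12  40] [155.7 185.7]
scene white [233 191  25  21 287] [246.  198.8]
scene white [ 10 204  30  34 152] [ 31.2 222.5]
scene white [271 210   7  12  56] [273.9 215.6]
```

View pics/c1.png

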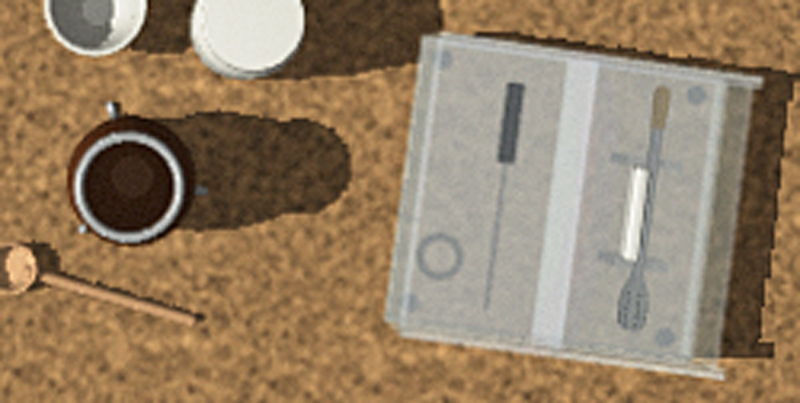

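View pics/c2.png

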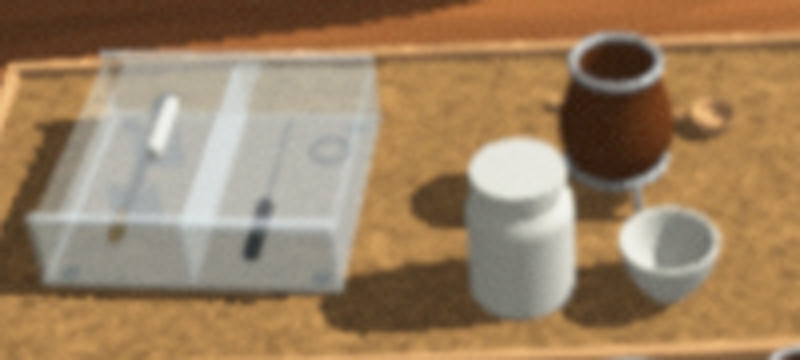

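```bash
python3 - <<'E'
from h import *
T=lambda x,y:(200+(x+.5)/3.2-.5,180+(y+.5)/3.2-.5)
S=lambda x,y:(115+(x+.5)/4-.5,155+(y+.5)/4-.5)
print('bar',two(S(163,126),T(635,214)), 'ends',two(S(170,98),T(641,170)),two(S(154,155),T(629,260)))
print('barc',two((155.7,185.7),(397.7,246.7)))
print('rim',two(S(616,61),T(131,187)))
print('jar top',two(S(522,170),T(248,22)))
print('mouthpiece',two(S(118,233),T(661,88)))
# box corners top view: upper-left  lower-left ; upper right of lid rails
print('corner far-left top', two(S(343,235),T(424,36)), 'near-left',two(S(377,55),T(388,320)))
for z in (8,12): print('tray far left corner', onz('top',235/800*512,231/600*384,z))
print('tray traingulate',two((181*.64,266*.64),(718*.64,500*.64)),two((518*.64,257*.64),(222*.64,482*.64)))
for z in(42,46,50): print(z,'filter',onz('top',*T(631,331),z),'mouth',onz('top',*T(661,87),z))
for z in(42,46,50): print(z,'mouth scene',onz('scene',*S(115,240),z))
print('divider',onz('top',*T(580,62),60),onz('top',*T(548,340),60))
print('jar base scene',onz('scene',*S(522,312),10))
E
```

```text
bar (array([ 523.3, -221.1,   77.2]), np.float64(2.2)) ends (array([ 554.4, -206. ,  124.4]), np.float64(3.7)) (array([ 486.5, -239.3,   22.5]), np.float64(0.8))
barc (array([ 523.1, -219.9,   78.5]), np.float64(2.0))
rim (array([542.9, 102. , 121.8]), np.float64(3.3))
jar top (array([643.2,  30.5, 111.6]), np.float64(2.2))
mouthpiece (array([ 604.3, -249.4,   48.8]), np.float64(2.8))
corner far-left top (array([637.4, -89.9,  61. ]), np.float64(0.7)) near-left (array([455.3, -64.9,  78. ]), np.float64(3.6))
tray far left corner [733.6 304.5   8. ]
tray far left corner [733.  303.5  12. ]
tray traingulate (array([ 358.9, -375.1,   29.2]), np.float64(2.1)) (array([378.1, 323.7,   8.6]), np.float64(9.8))
42 filter [ 441.8 -232.8   42. ] mouth [ 604.9 -253.7   42. ]
46 filter [ 442.6 -231.3   46. ] mouth [ 604.9 -252.1   46. ]
50 filter [ 443.3 -229.8   50. ] mouth [ 604.9 -250.5   50. ]
42 mouth scene [ 604.3 -251.4   42. ]
46 mouth scene [ 608.9 -250.1   46. ]
50 mouth scene [ 613.6 -248.8   50. ]
divider [ 621.  -192.7   60. ] [ 439.4 -171.3   60. ]
jar base scene [670.5  26.1  10. ]
```

```bash
cat >> h.py <<'E'
from scipy.spatial.transform import Rotation as Ro
def yawR(deg,tilt=0):
    # tool x down, tool z along +box y ; tilt: turn filter (-x side) down
    c,s=np.cos(np.radians(deg)),np.sin(np.radians(deg))
    z=np.array([-s,c,0]);x=np.array([0,0,-1.]);R=np.c_[x,np.cross(z,x),z]
    return Ro.from_rotvec(-np.radians(tilt)*z)*Ro.from_matrix(R)
def pose():
    o=telemetry.get_obs(); return o['tcp_pos'],Ro.from_euler('xyz',o['ee_rot'],degrees=True),o
def plan(tp,tR,n,flip=None):
    p,R,o=pose();best=None
    for k in (0,1):
        G=tR*Ro.from_rotvec([np.pi*k,0,0]); w=(R.inv()*G).as_rotvec()
        if best is None or np.linalg.norm(w)<np.linalg.norm(best[1]): best=(G,w)
    G,w=best; print('total turn',w.round(3),'per row',(w/n).round(4))
    st=(np.array(tp)-p)/n; Rk=R
    for i in range(n):
        print((Rk.inv().apply(st)/10).round(2).tolist(),end=' '); Rk=Rk*Ro.from_rotvec(w/n)
    print('\nworld step',st.round(1),'q',o['q'].round(0))
E
python3 - <<'E'
from h import *
p,R,o=pose();print(R.as_matrix().round(3).tolist(),proj('scene',p),proj('scene',p-[0,0,100]))
plan([523,-220.5,150],yawR(-7.2),11)
E
```

```text
[[-0.0, 0.915, 0.403], [0.001, 0.403, -0.915], [-1.0, 0.0, -0.001]] [79.7 98.1] [ 87.  124.8]
total turn [ 0.54  -0.001  0.   ] per row [ 0.0491 -0.0001  0.    ]
[0.66, 3.54, -1.02] [0.66, 3.49, -1.19] [0.66, 3.43, -1.36] [0.66, 3.36, -1.53] [0.66, 3.28, -1.69] [0.66, 3.19, -1.85] [0.66, 3.09, -2.01] [0.66, 2.99, -2.15] [0.66, 2.88, -2.3] [0.66, 2.77, -2.44] [0.66, 2.64, -2.57] 
world step [28.3 23.6 -6.6] q [-75.  15.  -3.  72.   0.  81.]
```

Call:
jog_arm:
  commands:
    - [[0,3.54,-1.02],[0.049,0,0],0.4]
    - [[0.4,3.49,-1.19],[0.049,0,0],0.55]
    - [[0.8,3.43,-1.36],[0.049,0,0],0.65]
    - [[0.8,3.36,-1.53],[0.049,0,0],0.65]
    - [[0.8,3.28,-1.69],[0.049,0,0],0.65]
    - [[0.8,3.19,-1.85],[0.049,0,0],0.65]
    - [[0.8,3.09,-2.01],[0.049,0,0],0.65]
    - [[0.8,2.99,-2.15],[0.049,0,0],0.65]
    - [[0.8,2.88,-2.3],[0.049,0,0],0.65]
    - [[0.8,2.77,-2.44],[0.049,0,0],0.65]
    - [[0.4,2.64,-2.57],[0.049,0,0],0.65]
    - [[0,0,0],[0,0,0],0.65]
  newtons: 25

```text
time: 1.6
tcp_pos: [524.0, -218.9, 150.2]
ee_rot: [-124.6, 89.9, 138.4]
contact_force: [-0.7, 0.2, 0.8]
grip_width: 29.6
```

```bash
python3 - <<'E'
from h import *
plan([523,-220.5,97],yawR(-7.2),3)
E
```

```text
total turn [ 0.004 -0.001  0.001] per row [ 0.0012 -0.0002  0.0003]
[1.77, -0.02, 0.06] [1.77, -0.02, 0.06] [1.77, -0.03, 0.06] 
world step [ -0.3  -0.5 -17.7] q [-31.  21.  -5.  64.   0. 156.]
```

Call:
jog_arm:
  commands:
    - [[1.8,0,0],[0,0,0],0.65]
    - [[1.8,0,0],[0,0,0],0.65]
    - [[1.6,0,0],[0,0,0],0.65]
    - [[0,0,0],[0,0,0],0.65]

```text
time: 2.1
tcp_pos: [521.9, -220.6, 98.3]
ee_rot: [-110.2, 89.9, 152.7]
contact_force: [0.6, -0.8, 0.1]
grip_width: 29.8
```

```bash
python3 - <<'E'
from h import *
snap('scene','s1.png');snap('top','t1.png')
s=cv2.imread('pics/s1.png')[130:240,100:240];t=cv2.imread('pics/t1.png')[190:300,330:470]
cv2.imwrite('pics/c3.png',np.hstack([cv2.resize(s,(400,314),interpolation=3),cv2.resize(t,(400,314),interpolation=3)]))
p,R,o=pose();print(p,R.as_matrix().round(3).tolist(),proj('scene',p+[0,0,-14])-[100,130],proj('top',p)-[330,190],o['grip_width'])
E
```

```text
[ 522.79145322 -220.92380399   99.54961398] [[0.0, 0.992, -0.124], [-0.0, -0.124, -0.992], [-1.0, 0.0, 0.0]] [54.6 53.6] [71.7 57.8] 29.76743909050211
```

View pics/c3.png

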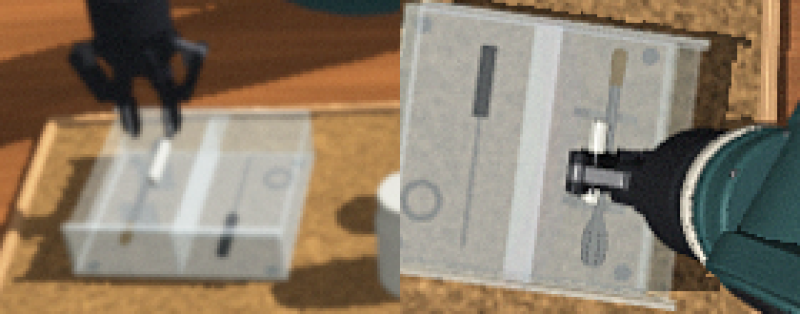

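Scene crop: the fingers straddle the bar, at (133,130) and (175,130) of the crop with the bar at (162,160). In the top crop the bar at (597,165) lines up with where the TCP will be once lowered. I'll descend and grip.

Call:
jog_arm:
  commands:
    - [[0.9,0,0],[0,0,0],0.65]
    - [[0.8,0,0],[0,0,0],0.65]
    - [[0,0,0],[0,0,0],1]
    - [[0,0,0],[0,0,0],1]
    - [[0,0,0],[0,0,0],1]
  newtons: 25

```text
time: 2.82
tcp_pos: [523.1, -220.6, 82.3]
ee_rot: [66.9, 90.0, -30.2]
contact_force: [0.8, 0.1, 0.0]
grip_width: 0.0
```

```bash
python3 - <<'E'
from h import *
snap('scene','s2.png');snap('top','t2.png')
s=cv2.imread('pics/s2.png')[130:240,100:240];t=cv2.imread('pics/t2.png')[190:300,330:470]
cv2.imwrite('pics/c4.png',np.hstack([cv2.resize(s,(400,314),interpolation=3),cv2.resize(t,(400,314),interpolation=3)]))
p,R,o=pose();print(p,(proj('scene',p+[0,0,-14])-[100,130])*2.857,(proj('top',p)-[330,190])*2.857,o['grip_width'])
E
```

```text
[ 523.06656735 -220.60368149   82.27123204] [159.1349 166.8488] [194.8474 162.2776] -0.15072746417814342
```

View pics/c4.png

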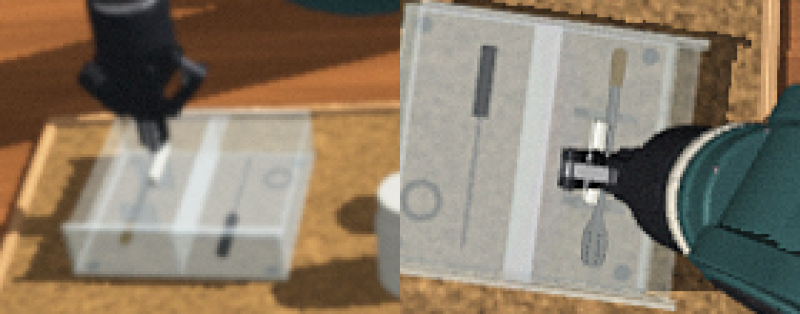

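The fingers closed above the bar, so the bar is lower than triangulated. I'll reopen, go lower and grip again.

Call:
jog_arm:
  commands:
    - [[0,0,0.2],[0,0,0],0.65]
    - [[0,0,0],[0,0,0],0.65]
    - [[0.4,0,0],[0,0,0],0.65]
    - [[0.4,0,0],[0,0,0],0.65]
    - [[0,0,0],[0,0,0],1]
    - [[0,0,0],[0,0,0],1]
    - [[0,0,0],[0,0,0],1]
  newtons: 25

```text
time: 3.8
tcp_pos: [522.8, -222.6, 74.2]
ee_rot: [53.0, 90.0, -44.1]
contact_force: [0.5, -0.1, 0.4]
grip_width: -0.1
```

Call:
jog_arm:
  commands:
    - [[0,0,0],[0,0,0],0.65]
    - [[0,0,0],[0,0,0],0.65]
    - [[0.3,0,0],[0,0,0],0.65]
    - [[0.3,0,0],[0,0,0],0.65]
    - [[0,0,0],[0,0,0],0.75]
    - [[0,0,0],[0,0,0],0.8]

```text
time: 4.55
tcp_pos: [522.7, -222.6, 68.1]
ee_rot: [-88.8, 90.0, 174.1]
contact_force: [0.2, -0.8, -0.5]
grip_width: 17.2
```

```bash
python3 - <<'E'
from h import *
snap('scene','s3.png');snap('top','t3.png')
s=cv2.imread('pics/s3.png')[150:210,125:195];t=cv2.imread('pics/t3.png')[210:270,370:440]
cv2.imwrite('pics/c5.png',np.hstack([cv2.resize(s,(400,343),interpolation=3),cv2.resize(t,(400,343),interpolation=3)]))
p,R,o=pose();print(p,(proj('scene',p+[0,0,-14])-[125,150])*5.714,(proj('top',p)-[370,210])*5.714,o['grip_width'],o['contact_force'])
E
```

```text
[ 522.74113158 -222.55278382   68.11749586] [175.9912 241.7022] [151.9924 207.4182] 17.13845657888128 [ 0.59488244 -0.10050903 -0.38321498]
```

View pics/c5.png

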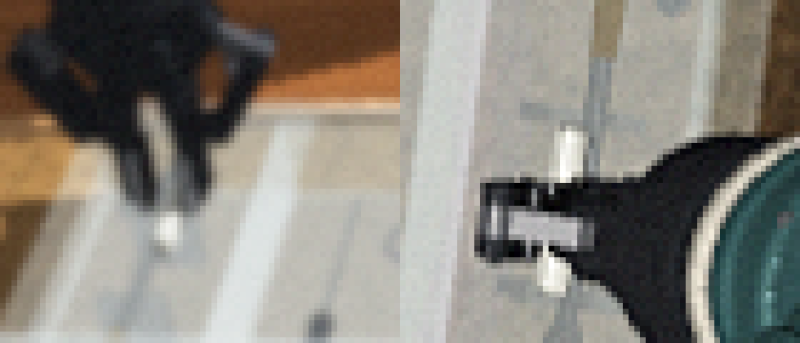

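Fingers now stand either side of the bar (crop (167,232) between tips at (140,205) and (200,205)). Close.

Call:
jog_arm:
  commands:
    - [[0,0,0],[0,0,0],1]
    - [[0,0,0],[0,0,0],1]
    - [[0,0,0],[0,0,0],1]

```text
time: 5.03
tcp_pos: [522.8, -222.6, 68.2]
ee_rot: [68.5, 90.0, -28.6]
contact_force: [-0.5, 1.0, 2.8]
grip_width: 8.9
```

Call:
jog_arm:
  commands:
    - [[0,0,-0.5],[0,0,0],1]
    - [[0,0,-0.9],[0,0,0],1]
    - [[0,0,-1.0],[0,0,0],1]
    - [[0,0,-1.0],[0,0,0],1]
    - [[0,0,0],[0,0,0],1]

```text
time: 5.65
tcp_pos: [527.4, -187.8, 68.2]
ee_rot: [128.8, 89.9, 31.7]
contact_force: [3.6, -0.0, 2.6]
grip_width: 8.7
```

```bash
python3 - <<'E'
from h import *
snap('scene','s4.png');snap('top','t4.png')
s=cv2.imread('pics/s4.png')[150:225,115:215];t=cv2.imread('pics/t4.png')[190:285,320:450]
cv2.imwrite('pics/c6.png',np.hstack([cv2.resize(s,(400,300),interpolation=3),cv2.resize(t,(400,300),interpolation=3)]))
p,R,o=pose();print(p,o['q'],o['grip_width'],o['contact_force'])
E
```

```text
[ 527.31007996 -188.53878383   68.17678835] [-2.80280399e+01  2.36557250e+01 -1.49507737e+01  5.13666529e+01
  3.08977385e-02  1.59054901e+02] 8.477843637553708 [4.35205939 0.62296861 3.02823444]
```

View pics/c6.png

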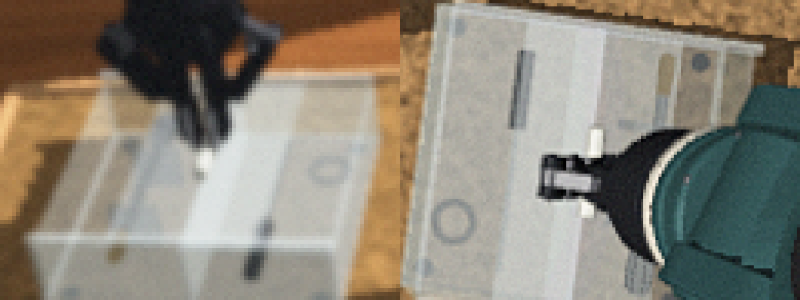

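The lid follows the grip (bar now at crop (595,165) in the top view, lid edge moved). I'll carry on to the stop.

Call:
jog_arm:
  commands:
    - [[0,0,-1.0],[0,0,0],1]
    - [[0,0,-1.0],[0,0,0],1]
    - [[0,0,-1.0],[0,0,0],1]
    - [[0,0,-0.8],[0,0,0],1]
    - [[0,0,0],[0,0,0],1]

```text
time: 6.38
tcp_pos: [532.5, -150.4, 68.2]
ee_rot: [101.9, 89.9, 4.8]
contact_force: [6.9, -0.1, 1.0]
grip_width: 8.7
```

Call:
jog_arm:
  commands:
    - [[0,0,-0.3],[0,0,0],1]
    - [[0,0,-0.3],[0,0,0],1]
    - [[0,0,0],[0,0,0],1]

```text
time: 6.75
tcp_pos: [533.2, -144.8, 68.3]
ee_rot: [95.3, 89.9, -1.8]
contact_force: [8.1, -0.3, 0.7]
grip_width: 9.2
```

Call:
jog_arm:
  commands:
    - [[0,0.05,-0.3],[0,0,0],1]
    - [[0,0.05,-0.3],[0,0,0],1]
    - [[0,0,0],[0,0,0],1]

```text
time: 7.12
tcp_pos: [533.9, -140.7, 68.2]
ee_rot: [-6.8, 89.8, -104.0]
contact_force: [-0.1, -13.3, 3.3]
grip_width: 8.9
```

Call:
jog_arm:
  commands:
    - [[0,0.03,-0.3],[0,0,0],1]
    - [[0,0.03,-0.3],[0,0,0],1]
    - [[0,0,0],[0,0,0],1]

```text
time: 7.5
tcp_pos: [534.1, -140.0, 68.3]
ee_rot: [-8.3, 89.1, -105.7]
contact_force: [-11.2, -50.7, -0.3]
grip_width: 8.7
```

Call:
jog_arm:
  commands:
    - [[0,0,0.5],[0,0,0],1]
    - [[0,0,0],[0,0,0],0.65]
    - [[0,0,0],[0,0,0],0.65]
    - [[-1.5,0,0],[0,0,0],0.65]
    - [[-3,0,0],[0,0,0],0.65]
    - [[-3,0,0],[0,0,0],0.65]
    - [[0,0,0],[-0.185,0,0],0.65]
    - [[0,0,0],[-0.185,0,0],0.65]
    - [[0,0,0],[-0.185,0,0],0.65]
    - [[0,0,0],[-0.185,0,0],0.65]
    - [[0,0,0],[-0.185,0,0],0.65]
    - [[0,0,0],[-0.185,0,0],0.65]

```text
time: 9.0
tcp_pos: [534.8, -138.1, 144.0]
ee_rot: [20.5, 90.0, -12.7]
contact_force: [-0.6, -0.7, -0.1]
grip_width: 29.8
```

Call:
jog_arm:
  commands:
    - [[0,0,0],[-0.185,0,0],0.65]
    - [[0,0,0],[-0.185,0,0],0.65]
    - [[0,0,0],[-0.185,0,0],0.65]
    - [[0,0,0],[-0.185,0,0],0.65]
    - [[0,0,0],[-0.185,0,0],0.65]
    - [[0,0,0],[-0.185,0,0],0.65]
    - [[0,0,0],[-0.185,0,0],0.65]
    - [[0,0,0],[-0.185,0,0],0.65]
    - [[0,0,0],[-0.185,0,0],0.65]
    - [[0,0,0],[-0.185,0,0],0.65]
    - [[0,0,0],[-0.185,0,0],0.65]
    - [[0,0,0],[0,0,0],0.65]

```text
time: 10.5
tcp_pos: [534.9, -138.2, 143.9]
ee_rot: [-97.8, 90.0, -14.7]
contact_force: [-0.7, 0.2, 0.1]
grip_width: 29.3
```

```bash
python3 - <<'E'
from h import *
snap('scene','s5.png');snap('top','t5.png')
s=cv2.imread('pics/s5.png')[150:240,105:225];t=cv2.imread('pics/t5.png')[180:305,320:450]
cv2.imwrite('pics/c7.png',np.hstack([cv2.resize(s,(400,300),interpolation=3),cv2.resize(t,(400,385),interpolation=3)[:300]]))
cv2.imwrite('pics/c7.png',np.vstack([cv2.resize(t,(572,550),interpolation=3)]))
cv2.imwrite('pics/c7s.png',cv2.resize(s,(600,450),interpolation=3))
p,R,o=pose();print(p,o['q'].round(1),o['grip_width'],o['contact_force'],R.as_matrix().round(3).tolist())
E
```

```text
[ 534.86296579 -138.23877918  143.56931579] [-22.9  19.8  -8.5  61.7   0.  -15.8] 29.971377052231375 [ 0.62377019 -0.26218554  0.34104286] [[0.0, -0.992, 0.125], [-0.0, 0.125, 0.992], [-1.0, -0.0, -0.0]]
```

View pics/c7.png

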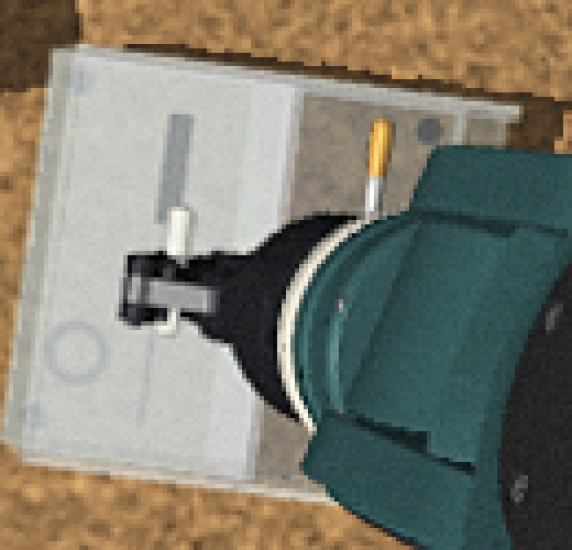

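Lid is fully open, its bar at crop (178,255) over the fixed cover. The bombilla is unmoved, its brass end at (381,119). Go above it and down.

Call:
jog_arm:
  commands:
    - [[0,-0.05,-2.65],[0,0,0],0.65]
    - [[0,-0.05,-2.65],[0,0,0],0.65]
    - [[0,-0.05,-2.65],[0,0,0],0.65]
    - [[0,-0.05,-2.7],[0,0,0],0.65]
    - [[2,0,0],[0,0,0],0.65]
    - [[2,0,0],[0,0,0],0.65]
    - [[2,0,0],[0,0,0],0.65]
    - [[1.5,0,0],[0,0,0],0.65]
    - [[0,0,0],[0,0,0],0.65]
  newtons: 40

```text
time: 11.72
tcp_pos: [523.5, -244.0, 67.4]
ee_rot: [63.5, 89.9, 146.5]
contact_force: [-0.4, 0.5, -0.3]
grip_width: 29.8
```

```bash
python3 - <<'E'
from h import *
snap('scene','s6.png');snap('top','t6.png')
s=cv2.imread('pics/s6.png')[150:240,105:225];t=cv2.imread('pics/t6.png')[180:305,350:480]
cv2.imwrite('pics/c8.png',np.hstack([cv2.resize(s,(400,300),interpolation=3),cv2.resize(t,(400,385),interpolation=3)[:300]]))
p,R,o=pose();print(p,o['q'].round(1),o['grip_width'],o['contact_force'],proj('scene',p))
E
```

```text
[ 524.20743232 -244.4543311    68.62013192] [-33.1  25.2 -12.1  52.6   0.  -26.1] 30.065465379094352 [0.43764596 0.15773188 0.90873793] [147.4 189.1]
```

View pics/c8.png

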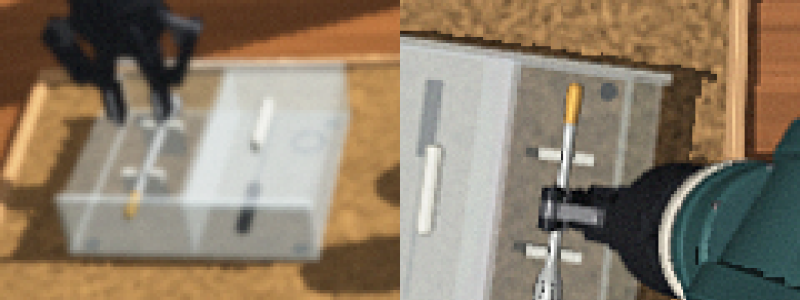

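Scene crop: the fingers at (118,115) and (170,115) straddle the tube. In the top crop the gripper at y≈208 is midway between the rests, at y 157 and 252. Descend and grip.

Call:
jog_arm:
  commands:
    - [[1.5,0,0],[0,0,0],0.65]
    - [[1.3,0,0],[0,0,0],0.65]
    - [[0,0,0],[0,0,0],0.65]
    - [[0,0,0],[0,0,0],1]
    - [[0,0,0],[0,0,0],1]
    - [[0,0,0],[0,0,0],1]
    - [[0,0,0],[0,0,0],1]
  newtons: 40

```text
time: 12.7
tcp_pos: [524.1, -244.4, 40.2]
ee_rot: [-113.2, 90.0, -30.1]
contact_force: [-0.3, -0.3, 0.0]
grip_width: 0.4
```

Missed: the tips stand higher than the nominal tool length says, as they did at the bar. I'll reopen, go 11 mm lower and check the force.

Call:
jog_arm:
  commands:
    - [[0,0,0],[0,0,0],0.65]
    - [[0,0,0],[0,0,0],0.65]
    - [[0.6,0,0],[0,0,0],0.65]
    - [[0.5,0,0],[0,0,0],0.65]
    - [[0,0,0],[0,0,0],1]
    - [[0,0,0],[0,0,0],1]
    - [[0,0,0],[0,0,0],1]
  newtons: 40

```text
time: 13.58
tcp_pos: [523.8, -243.7, 28.9]
ee_rot: [22.2, 89.9, 105.3]
contact_force: [0.9, 5.4, -2.4]
grip_width: 5.8
```

Call:
jog_arm:
  commands:
    - [[0,0,0],[0,0,0],0.65]
    - [[0,0,0.15],[0,0,0],0.65]
    - [[0.4,0,0],[0,0,0],0.65]
    - [[0.4,0,0],[0,0,0],0.65]
    - [[0,0,0],[0,0,0],0.65]
  newtons: 40

```text
time: 14.2
tcp_pos: [523.9, -242.8, 20.7]
ee_rot: [66.5, 90.0, 149.6]
contact_force: [0.1, -0.3, 0.4]
grip_width: 29.9
```

Call:
jog_arm:
  commands:
    - [[0,0,0],[0,0,0],1]
    - [[0,0,0],[0,0,0],1]
    - [[0,0,0],[0,0,0],1]
    - [[0,0,0],[0,0,0],1]
  newtons: 40

```text
time: 14.7
tcp_pos: [524.2, -243.0, 21.2]
ee_rot: [-135.9, 90.0, -52.8]
contact_force: [-0.4, -0.7, 1.3]
grip_width: 6.3
```

Call:
jog_arm:
  commands:
    - [[0,0,0],[0,0,0],1]
    - [[-0.5,0,0],[0,0,0],1]
    - [[-1,0,0],[0,0,0],1]
    - [[-1.5,0,0],[0,0,0],1]
    - [[-2,0,0],[0,0,0],1]
    - [[-2,0,0],[0,0,0],1]
    - [[-2,0,0],[0,0,0],1]
    - [[-2,0,0],[0,0,0],1]
    - [[-1,0,0],[0,0,0],1]
    - [[0,0,0],[0,0,0],1]
    - [[0,0,0],[0,0,0],1]
  newtons: 60

```text
time: 16.08
tcp_pos: [523.8, -242.7, 140.5]
ee_rot: [64.4, 89.9, 147.5]
contact_force: [-0.6, 0.3, -1.3]
grip_width: 5.6
```

```bash
python3 - <<'E'
from h import *
snap('scene','s7.png');snap('top','t7.png')
s=cv2.imread('pics/s7.png')[120:210,105:225];t=cv2.imread('pics/t7.png')[180:305,350:480]
cv2.imwrite('pics/c9.png',np.hstack([cv2.resize(s,(400,300),interpolation=3),cv2.resize(t,(400,385),interpolation=3)]) if 0 else np.hstack([cv2.resize(s,(400,384),interpolation=3),cv2.resize(t,(400,384),interpolation=3)]))
p,R,o=pose();print(p,o['q'].round(1),o['grip_width'],o['contact_force'],proj('scene',p),proj('top',p))
E
```

```text
[ 523.84869349 -242.69300037  140.44127161] [-32.9  22.3  -5.   62.8  -0.  -26. ] 5.602102825411931 [-0.19256425 -0.19779512  0.54568017] [143.5 168.6] [421.3 249.4]
```

View pics/c9.png

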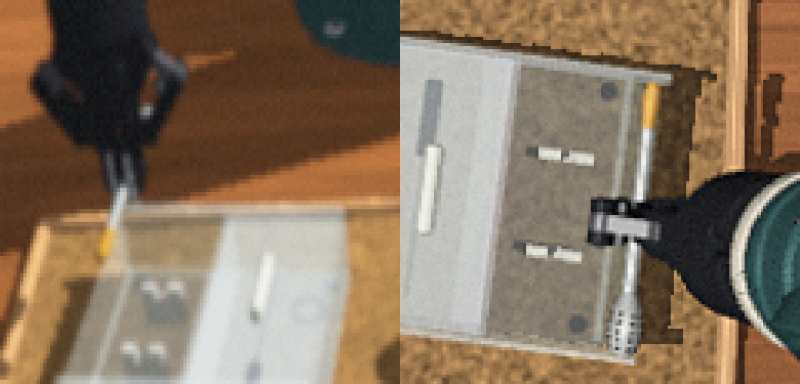

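The bombilla is held level, out of the rests: brass end at crop (652,84), filter end at (622,357). Work out where the ends are and plan the transfer.

```bash
python3 - <<'E'
from h import *
p,R,o=pose()
m,e=two((136,180.2),(431.9,207.3));print('mouth',m,e)
for z in(140,150,160):
    f=onz('top',422.1,296.2,z);q=onz('top',431.9,207.3,z);print(z,f,q,np.linalg.norm(f-q),'mid rel tool',R.inv().apply((f+q)/2-p).round(1),'f rel',R.inv().apply(f-p).round(1))
print(R.as_matrix().round(2).tolist())
E
```

```text
mouth [ 603.8 -250.9  161.8] 4.9
140 [ 435.3 -244.3  140. ] [ 603.8 -263.8  140. ] 169.62458548217586 mid rel tool [  0.4   2.9 -11.8] f rel [  0.5  87.7 -12.3]
150 [ 437.5 -239.8  150. ] [ 603.8 -259.1  150. ] 167.41618798670572 mid rel tool [-9.6  2.4 -7.1] f rel [-9.5 86.1 -7.5]
160 [ 439.7 -235.4  160. ] [ 603.7 -254.4  160. ] 165.09694121939395 mid rel tool [-19.6   1.9  -2.4] f rel [-19.5  84.4  -2.9]
[[-0.0, -0.99, 0.12], [0.0, 0.12, 0.99], [-1.0, 0.0, 0.0]]
```

```bash
cat >> h.py <<'E'
F=np.array([-21,84,-1.])
def tgt(fz,yaw=3,tilt=45,xy=(543.5,102)):
    G=yawR(yaw,tilt); return np.array([*xy,fz])-G.apply(F),G
E
python3 - <<'E'
from h import *
tp,G=tgt(230);print(tp.round(1));plan(tp,G,16)
E
```

```text
[617.6 106.9 274.5]
total turn [-0.164 -0.067 -0.784] per row [-0.0103 -0.0042 -0.049 ]
[-0.84, -0.32, 2.24] [-0.81, -0.38, 2.24] [-0.78, -0.44, 2.24] [-0.75, -0.5, 2.24] [-0.71, -0.56, 2.23] [-0.67, -0.62, 2.23] [-0.63, -0.67, 2.23] [-0.59, -0.73, 2.22] [-0.54, -0.78, 2.22] [-0.49, -0.83, 2.21] [-0.44, -0.87, 2.21] [-0.39, -0.91, 2.2] [-0.34, -0.96, 2.19] [-0.28, -0.99, 2.18] [-0.22, -1.03, 2.17] [-0.16, -1.06, 2.16] 
world step [ 5.9 21.8  8.4] q [-33.  22.  -5.  63.  -0. -26.]
```

Call:
jog_arm:
  commands:
    - [[-0.84,-0.32,2.24],[-0.01,-0.004,-0.049],1]
    - [[-0.81,-0.38,2.24],[-0.01,-0.004,-0.049],1]
    - [[-0.78,-0.44,2.24],[-0.01,-0.004,-0.049],1]
    - [[-0.75,-0.5,2.24],[-0.01,-0.004,-0.049],1]
    - [[-0.71,-0.56,2.23],[-0.01,-0.004,-0.049],1]
    - [[-0.67,-0.62,2.23],[-0.01,-0.004,-0.049],1]
    - [[-0.63,-0.67,2.23],[-0.01,-0.004,-0.049],1]
    - [[-0.59,-0.73,2.22],[-0.01,-0.004,-0.049],1]
    - [[-0.54,-0.78,2.22],[-0.01,-0.004,-0.049],1]
    - [[-0.49,-0.83,2.21],[-0.01,-0.004,-0.049],1]
    - [[-0.44,-0.87,2.21],[-0.01,-0.004,-0.049],1]
    - [[-0.39,-0.91,2.2],[-0.01,-0.004,-0.049],1]

```text
time: 17.68
tcp_pos: [594.7, 20.1, 240.9]
ee_rot: [-88.9, 56.2, 1.3]
contact_force: [0.9, 0.0, -0.3]
grip_width: 5.2
```

Call:
jog_arm:
  commands:
    - [[-0.34,-0.96,2.19],[-0.01,-0.004,-0.049],1]
    - [[-0.28,-0.99,2.18],[-0.01,-0.004,-0.049],1]
    - [[-0.22,-1.03,2.17],[-0.01,-0.004,-0.049],1]
    - [[-0.16,-1.06,2.16],[-0.01,-0.004,-0.049],1]
    - [[0,0,0],[0,0,0],1]
    - [[0,0,0],[0,0,0],1]

```text
time: 18.42
tcp_pos: [618.4, 106.3, 274.0]
ee_rot: [-90.2, 45.1, 2.6]
contact_force: [0.4, 0.2, -1.1]
grip_width: 5.0
```

```bash
python3 - <<'E'
from h import *
snap('scene','s8.png');snap('top','t8.png')
p,R,o=pose();f=p+R.apply(F);m=f+R.apply([0,-165,0])
print(p,R.as_matrix().round(2).tolist(),o['q'].round(1),o['grip_width'],'filter',f.round(1),'mouth',m.round(1))
plan(*tgt(165),3)
for n in('scene','top'): print(n,'filter',proj(n,f),'mouth',proj(n,m),'rim',proj(n,[543.5,102,122]))
for n,k in(('scene','s8'),('top','t8')):
    im=cv2.imread(f'pics/{k}.png').astype(int);b,g,r=im[...,0],im[...,1],im[...,2]
    w=((r>150)&(g>95)&(b<80)&(r-b>100)).astype('uint8')
    N,l,st,c=cv2.connectedComponentsWithStats(w)
    print(n,[(st[i].tolist(),c[i].round(1).tolist()) for i in range(1,N) if st[i,4]>12])
    print(im.shape)
E
```

```text
[618.67922835 106.03459602 274.25579076] [[0.71, -0.71, -0.05], [0.03, -0.03, 1.0], [-0.71, -0.71, -0.0]] [  2.2  -2.  -35.2  11.8   0.3  -0.4] 5.448191838623408 filter [544.5 101.5 229.8] mouth [661.1 107.2 346.4]
total turn [-0.003 -0.006 -0.001] per row [-0.0009 -0.0019 -0.0002]
[1.5, 1.55, 0.03] [1.5, 1.55, 0.03] [1.5, 1.55, 0.03] 
world step [ -0.4   0.3 -21.6] q [  2.  -2. -35.  12.   0.  -0.]
scene filter [267.8 136.8] mouth [275.3 119. ] rim [268.1 169.9]
top filter [238.8 241.9] mouth [233.4 163.8] rim [239.7 237.7]
scene [([0, 85, 512, 246, 56309], [272.0, 222.5]), ([36, 94, 166, 32, 1967], [128.0, 107.4]), ([279, 99, 6, 10, 32], [280.9, 103.1]), ([48, 103, 22, 6, 51], [59.0, 105.1]), ([0, 127, 7, 13, 62], [2.6, 132.3]), ([0, 146, 42, 38, 530], [19.4, 169.6]), ([474, 203, 34, 20, 347], [491.8, 213.3]), ([490, 224, 22, 7, 63], [499.4, 226.3]), ([288, 248, 17, 15, 189], [295.2, 254.6]), ([75, 263, 13, 3, 20], [80.4, 264.0]), ([483, 286, 9, 3, 13], [487.2, 286.8]), ([457, 295, 12, 4, 20], [462.2, 296.5]), ([243, 316, 6, 5, 13], [245.5, 318.2])]
(384, 512, 3)
top [([94, 56, 98,
[... 1872 characters left out ...]
 13], [156.0, 322.0]), ([101, 324, 81, 6, 231], [137.3, 326.0]), ([368, 324, 76, 6, 203], [402.7, 326.4]), ([58, 329, 144, 28, 1315], [139.5, 343.1]), ([346, 335, 122, 19, 1048], [407.8, 343.7]), ([320, 336, 21, 4, 34], [329.6, 337.7]), ([342, 336, 16, 4, 27], [350.4, 337.8]), ([0, 343, 73, 8, 320], [34.1, 346.7]), ([279, 343, 71, 19, 493], [308.3, 351.1]), ([0, 350, 88, 6, 233], [35.2, 353.2]), ([0, 363, 12, 2, 17], [5.5, 363.7]), ([13, 363, 11, 2, 13], [18.2, 363.5]), ([0, 362, 187, 22, 1301], [114.3, 377.2]), ([472, 362, 18, 7, 34], [481.0, 364.8]), ([379, 365, 77, 7, 206], [422.5, 368.0]), ([455, 364, 19, 6, 42], [464.2, 366.9]), ([292, 374, 208, 10, 1122], [386.8, 380.2])]
(384, 512, 3)
```

```bash
python3 - <<'E'
import cv2,numpy as np
s=cv2.imread('pics/s8.png')[85:195,220:330];t=cv2.imread('pics/t8.png')[150:260,185:295]
cv2.imwrite('pics/c10.png',np.hstack([cv2.resize(s,(400,400),interpolation=3),cv2.resize(t,(400,400),interpolation=3)]))
E
```

```text
(no output)
```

View pics/c10.png

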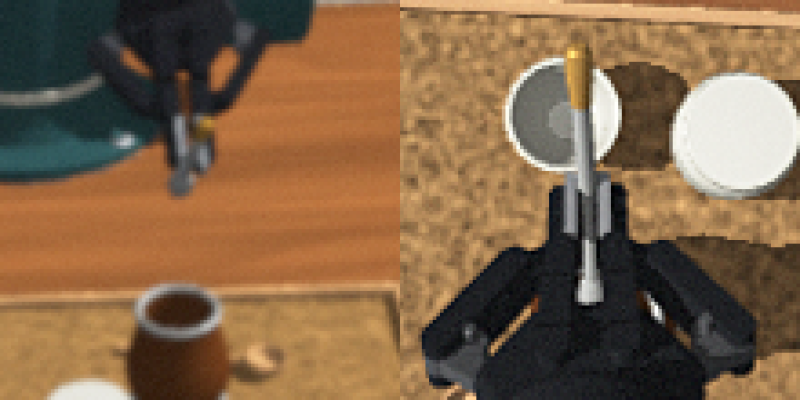

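Scene crop: brass end at (205,128), bulb at (181,180), rim centre at (179,308), within about 1 px of the predicted filter end, mouthpiece and rim. Top crop: brass end at (578,45), also as predicted. The filter end is above the mouth, about 108 mm over the rim. Lower it about 62 mm and hold.

Call:
jog_arm:
  commands:
    - [[0.5,0.5,0],[0,0,0],1]
    - [[0.9,0.95,0.02],[0,0,0],1]
    - [[1.0,1.05,0.03],[0,0,0],1]
    - [[1.0,1.05,0.03],[0,0,0],1]
    - [[0.6,0.6,0.01],[0,0,0],1]
    - [[0.3,0.3,0],[0,0,0],1]
    - [[0,0,0],[0,0,0],1]
    - [[0,0,0],[0,0,0],1]
    - [[0,0,0],[0,0,0],1]
    - [[0,0,0],[0,0,0],1]

```text
time: 19.77
tcp_pos: [617.7, 107.4, 213.0]
ee_rot: [-90.2, 45.0, 2.6]
contact_force: [-0.5, 0.6, -0.8]
grip_width: 5.1
```

```bash
python3 - <<'E'
from h import *
s=snap('scene','s9.png').astype(int);snap('top','t9.png');s8=cv2.imread('pics/s8.png')[...,::-1].astype(int)
p,R,o=pose();f=p+R.apply(F)
print(o['time'],p.round(1),'filter',f.round(1),o['joint_velocities'].round(2),o['grip_width'],o['contact_force'].round(1),'pred',proj('scene',f),'rim',proj('scene',[543.5,102,122]))
# gourd unmoved: pixel difference on its body; brass blob and bulb rows near prediction
print('gourd diff',np.abs(s-s8)[172:195,258:282].mean().round(2))
r,g,b=s[...,0],s[...,1],s[...,2]
m=((r-b>70)&(g>100)&(r>140))[120:150,262:290]; y,x=np.nonzero(m)
for v in range(140,176,2): print(v,[int(k) for k in s[v,262:282:2].mean(1)], [int(k) for k in (r-b)[v,262:282:2]])
E
```

```text
19.875 [617.6 107.4 212.8] filter [543.5 102.8 168.2] [-0.11  0.12 -0.06 -0.04  0.06 -0.02] 5.516015905741841 [ 0.9 -0.2 -0.7] pred [268.3 156.1] rim [268.1 169.9]
gourd diff 2.57
140 [120, 92, 38, 91, 132, 81, 112, 110, 109, 117] [119, 91, 10, -5, 11, 61, 12, 68, 100, 121]
142 [120, 111, 46, 85, 137, 76, 61, 105, 117, 123] [117, 111, 22, -4, 0, 39, 51, 108, 119, 121]
144 [116, 109, 49, 71, 153, 86, 62, 70, 73, 110] [115, 112, 23, -4, -3, 36, 49, 62, 60, 113]
146 [112, 109, 55, 63, 152, 92, 79, 85, 57, 108] [114, 108, 37, -5, -3, 21, 20, 18, 24, 107]
148 [117, 111, 61, 49, 128, 93, 97, 130, 68, 112] [115, 112, 49, -2, -6, -1, -3, -6, 21, 106]
150 [115, 114, 72, 42, 90, 76, 86, 145, 85, 107] [117, 113, 67, -3, -5, -5, -5, -6, 47, 108]
152 [113, 116, 94, 72, 86, 81, 61, 106, 106, 112] [119, 115, 86, 4, -5, -4, 9, 16, 100, 112]
154 [119, 119, 104, 86, 86, 108, 101, 112, 115, 111] [118, 118, 75, 4, -4, 5, 64, 91, 112, 114]
156 [119, 117, 102, 85, 85, 92, 116, 110, 112, 114] [119, 116, 75, 6, 1, 26, 102, 118, 115, 115]
158 [115, 112, 110, 93, 90, 98, 109, 109, 114, 111] [114, 117, 104, 61, 53, 86, 113, 114, 114, 113]
160 [102, 105, 109, 107, 104, 109, 109, 109, 108, 109] [108, 109, 107, 107, 106, 109, 112, 113, 114, 115]
162 [107, 122, 122, 119, 119, 116, 110, 106, 105, 110] [102, 87, 81, 77, 81, 88, 101, 108, 109, 107]
164 [169, 169, 141, 127, 123, 133, 126, 140, 143, 145] [26, 14, 11, 12, 10, 10, 32, 60, 96, 107]
166 [145, 82, 50, 44, 45, 48, 66, 108, 156, 132] [13, 27, 33, 30, 33, 29, 17, 15, 35, 70]
168 [57, 41, 38, 31, 32, 29, 34, 42, 109, 145] [56, 49, 42, 39, 39, 39, 38, 29, 9, 35]
170 [45, 34, 35, 33, 34, 34, 38, 30, 95, 168] [53, 41, 34, 36, 35, 38, 36, 37, 9, 31]
172 [44, 34, 33, 35, 34, 34, 33, 60, 162, 178] [39, 34, 38, 34, 41, 36, 37, 21, 1, 38]
174 [107, 70, 57, 49, 58, 68, 100, 173, 170, 127] [11, 19, 29, 30, 28, 17, 15, 1, 9, 74]
```

The grey bulb ends at row 158, columns 267–272, where predicted (268,156). The rim starts at row 162 and the gourd has not moved. Handing in.

```bash
python3 -c "
from h import *
workorder.job_done(); o=telemetry.get_obs(); print(o['time'],o['grip_width'])"
```

```text
the job is handed in; nothing more can be done
the job is handed in; nothing more can be done
```

I slid the lid to its stop and lifted the bombilla out of its rests. It is now held at 45 degrees, filter end down, above the larger brown gourd. I handed the job in at about 20 s of the 46 s allowed; no verdict was reported.

**Last checks:**
- **Lid:** it moved about 82 mm from its slightly open start until it met firm resistance of about 50 N, and the picture then showed it lying over the fixed cover.
- **Position:** the filter end is worked out at (543.5, 102.8, 168) mm. The mouth is at about (543.5, 102, 122) mm, so it is centred to a few mm and about 46 mm above the rim. The final scene picture put the bulb within about 1–2 px of the prediction.
- **Hold:** the joints were still and the outside force was about 1 N.
- **Gourd:** its pixels were unchanged between the last two pictures. I did not measure the jar, sugar bowl or spoon afterwards; the planned path kept well clear of them.

**What disagreed:**
- The finger pads stood about 15 mm farther back than the tool data says. I closed on nothing twice at the lid bar. At the tube I missed once and caught only the top of it once, before both grips held.
- The gripper read about 1–2 mm narrower than the known thickness, and then 5.0–5.6 mm on the 8 mm tube after I raised the grip to 60 N.
- The two-camera fixes missed each other by up to about 5 mm, which is within the tolerances.

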